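# Turn the reagent carousel and put the amber bottle on the balance

## Task

Turn the bottle carousel (the black crank handle on top turns it) until the amber bottle with the red cap stands in the middle of the opening in the wire guard, and lift it out there. Stand it upright in the middle of the balance's steel pan, setting it down rather than dropping it, and let go. Leave the other bottles standing in their pockets and the other glassware where it is.

Things in the scene. Friction and masses are not known exactly. Their poses are not given: they have to be found in the camera images.
- amber_centre (a point): The wanted bottle: amber (brown) glass with a red cap, about 0.15 to 0.31 kg. Bottle 56 mm in diameter and 125 mm tall in all, its cap (36 mm in diameter) being the top 28 mm. The point is its centre, 62.5 mm above its foot; z is up. It stands in a carousel pocket. The cap centre lies 48 mm above the point. The foot is level with the pocket floor, 34 mm above the table, inside a rim 12 mm high with 3 mm of play all round.
- stand: Round dark grey carousel stand, 356 mm in diameter, fixed to the table; origin at its centre on the table, z up. -x of this frame points to the middle of the opening, marked by a small yellow bar on the base. Over the rest, from 60 degrees to either side of -x all the way round the back, stands a steel wire guard 181 mm high: uprights 170 mm from the centre, a wire roof 178 mm above the table from 80 to 170 mm from the centre. Bottle tops pass 19 mm below the roof.
- turntable_centre (a point): Centre of the white turntable disc (320 mm in diameter), on its top face, 34 mm above the table: also the height of the pocket floors. Six blue-rimmed pockets lie 115 mm from it, 60 degrees apart; one is empty, opposite the middle of the three that hold the amber, blue-capped clear and green-capped clear bottles. The shaft (28 mm thick) and crank arm above it reach to 200 mm above the table. z is the axis of rotation.
- turntable (a joint): Rotation of the turntable with its bottles, rad, 0 at the start whatever the pose, growing anticlockwise seen from above. It turns either way by more than a full turn, with a little friction (about 0.12 N m plus 0.06 N m s/rad), and stays where it is left.
- crank_grip (a point): Black upright crank handle of the turntable, 20 mm in diameter, 52 mm long, from 201 to 253 mm above the table, 60 mm from the turntable's axis and above the guard. The point is on its axis at 232 mm, the height to grip. The handle spins freely on its pin, so it may be held and led round in a circle without turning the hand. It stands over the empty pocket's side of the disc.
- pan (a point): Centre of the top face of the balance's round steel pan, 120 mm in diameter, 70 mm above the table; x and y are level, z up.
- balance: White laboratory balance, 250 mm (x) by 180 mm (y), its case 52 mm high, fixed; display at its -x end. Origin at the centre of its underside; the pan is centred 30 mm towards +x.
- clear_blue_centre (a point): Clear bottle with a blue cap, stays in its pocket. Bottle 56 mm in diameter and 125 mm tall in all, its cap (36 mm in diameter) being the top 28 mm. The point is its centre, 62.5 mm above its foot; z is up. It stands in a carousel pocket. 
- clear_green_centre (a point): Clear bottle with a green cap, stays in its pocket. Bottle 56 mm in diameter and 125 mm tall in all, its cap (36 mm in diameter) being the top 28 mm. The point is its centre, 62.5 mm above its foot; z is up. It stands in a carousel pocket. 
- clear_white_centre (a point): Clear bottle with a white cap, stays in its pocket. Bottle 56 mm in diameter and 125 mm tall in all, its cap (36 mm in diameter) being the top 28 mm. The point is its centre, 62.5 mm above its foot; z is up. It stands in a carousel pocket. 
- green_yellow_centre (a point): Green glass bottle with a yellow cap, stays in its pocket. Bottle 56 mm in diameter and 125 mm tall in all, its cap (36 mm in diameter) being the top 28 mm. The point is its centre, 62.5 mm above its foot; z is up. It stands in a carousel pocket. 
- beaker_centre (a point): Glass beaker, 90 mm in diameter, 118 mm tall, standing loose on the table, not to be disturbed. The point is its centre.
- flask_centre (a point): Conical glass flask, 84 mm in diameter, 125 mm tall, loose, not to be disturbed. The point is on its axis 60 mm above the table.
- measure_centre (a point): Measuring cylinder with a blue collar, foot 68 mm in diameter, 175 mm tall, loose, not to be disturbed. The point is on its axis 87 mm up.
- funnel_centre (a point): White funnel standing on its 90 mm mouth, 130 mm tall, loose, not to be disturbed. The point is on its axis 65 mm up.
There are look-alikes about, which are no part of the job. Of the things shaped like the part that bears amber_centre, the amber glass one is meant.

How it is judged:
By the outcome, as a careful person would: the job done as asked, in the order asked, and still so for the second after the job is handed in, with the robot touching nothing.
It also fails if it takes over 61 s, if anything falls off the work surface, if the arm or the gripper's body presses on something with over 40 N, if the wrist force passes 120 N, or if a joint passes its speed limit or range.

## Robot

A 6-joint arm with a two-finger parallel gripper is mounted at the origin on the work surface. World frame = base frame: x ahead of the robot, y to its left, z up, the work surface at z = 0. Lengths are in mm, angles in rad, forces in N, time in s.
With the tool pointing down it reaches from about 275 to 725 mm from the base axis. Payload 5.6 kg.
Tool frame: the origin (TCP) lies at the very end of the fingers, on their centre line; the grasp point (between the pads) lies 19 mm behind it; z points along the fingers, x is the direction in which the jaws open and shut, and the axes are right-handed (so a half turn about z gives the same grasp; the last joint's range is limited). The gripper opens to 85 mm and grips with 20 to 120 N. Pads are 22 mm wide; open, the fingers measure 114 mm over their backs; the gripper's body (76 mm by 85 mm) begins 54 mm behind the grasp point. The pads swing forward as they close: fully open they stand 13 mm farther back than shut.
Start: joints at [-0.893, 0.255, 0.108, 0, -1.424, -0.285], TCP at [210.546, -508.098, 231.283] pointing down, gripper open.
Joint ranges: [-2.95, 2.95], [-1.21, 1.97], [-1.09, 1.5], [-2.87, 1.71], [-2.94, -0.07], [-3.05, 3.05]. Speed limits (rad/s): [2.57, 2.57, 3.14, 3.14, 3.14, 3.14].

## Interface

Orientations are given as [roll, pitch, yaw] about the fixed x, y, z axes, in that order (R = Rz(yaw) Ry(pitch) Rx(roll)).
In Python, from workcell import bot gives the robot as it stands. The module is installed in compiled form; this text tells all that it offers.
- The arm moves only by the shell command python3 -m inch 'ROWS' [FORCE]. ROWS is JSON, a list that holds one entry, the list of rows, each a list of 7 numbers: the gripper's target within -1 to 1 (shut at 1, half-way at 0, fully open at -1), then the shift along the tool's x, y, z in mm, then the turn, a rotation vector about the tool's x, y, z in rad. In form: [[[hand, tx, ty, tz, ax, ay, az], ...]]. A call has 1 to 5 rows; each row is the pose to reach, as a shift and turn from the pose measured when the call began, along the tool's axes at that moment; what a row does not reach only later rows make up. A row lasts 1/12 s, in which the tool goes at most 41.7 mm and 7.16 degrees, less where a joint would pass 70% of its speed; a pose out of reach is approached as far as the arm can. A call with a gripper value outside its range is refused whole. The fingers move at their own pace and stop on an object; FORCE is the grip in N (left out, the last holds). Time passes only in rows, so rows that repeat a pose let the fingers close. It gives the time, the measured TCP pose, the force and the opening at its end, in the units of the state.
- bot.get_obs(): the state, without advancing time (a new reading comes with each control period).
- bot.read_camera(name): name is "scene" or "top" or "wrist"; returns the picture (420x560x3 uint8, red, green, blue); there is no depth.
- bot.calibration(name): a dict with "K" (3x3 intrinsics, pixels), "view" (4x4, takes a point from world to camera coordinates). Camera axes: x right, y down, z forward; pixel columns grow to the right and rows downward; lengths in mm; the calibration is good to about 2 mm. The wrist camera is an equidistant fisheye: a pixel r from the principal point sees the ray r / f radians off the axis. A picture is of the moment at which its call begins: read the wrist's pose just before it. calibration takes no time and is no camera call; for the wrist camera it gives the pose at the moment of the call.
- bot.finish_job(): hands the job in, once; it reports no verdict.
The state is a dict: "time": time; "joint_positions": joint angles; "joint_vel": joint speeds; "effort": joint torques, N m; "position": TCP position; "tool_rot": TCP orientation; "wrist_force": force on the tool from outside, world axes, zero at the start; "moment": the same for the moment, N m; "gripper_width": opening from 0.0 (shut) to 1.0 (fully open).
Only numpy, scipy, OpenCV 4.12 (cv2) and the standard library are available. Lean on these libraries where they do the work, as an engineer would, in place of code of your own. Each camera call takes 0.05 s, during which the arm holds its last target.

## Working session

There is one attempt and no reset: what is moved stays moved. The work goes in short steps, Python scripts to look and compute and a shell command to move; the robot and the scene stay as the last step left them, time stands still between calls to the robot, and variables do not carry over. Pictures are saved under pics/ and viewed, and the job is handed in when it is done.

```bash
mkdir -p pics; python3 - <<'E'
from workcell import bot
import cv2
print(bot.get_obs())
for n in ("scene","top","wrist"):
    im=bot.read_camera(n); cv2.imwrite(f"pics/{n}0.png",im[:,:,::-1])
    c=bot.calibration(n); print(n,c)
E
```

```text
{'time': 0.0, 'joint_positions': array([-8.93409546e-01,  2.55764711e-01,  1.06955567e-01, -4.61510099e-04,
       -1.42390622e+00, -2.84598025e-01]), 'joint_vel': array([ 9.81814904e-05,  3.78245772e-04, -1.13216564e-03,  3.30636531e-04,
       -1.93036242e-04, -1.11859202e-04]), 'effort': array([ 4.82757841e-04, -3.86631882e+01,  2.37937886e+01,  5.36489457e+00,
       -6.09230337e-03, -2.98324335e-05]), 'position': array([ 210.36751052, -507.62073457,  230.36909967]), 'tool_rot': array([-3.14149189e+00, -1.97000191e-03,  1.96351700e+00]), 'wrist_force': array([ 0.40310688, -0.34636342,  0.62450901]), 'moment': array([ 0.04410925, -0.00447921, -0.02103288]), 'gripper_width': 0.996342861042399}
scene {'K': array([[430.65841308,   0.        , 283.49119935],
       [  0.        , 430.65841308, 205.89930115],
       [  0.        ,   0.        ,   1.        ]]), 'view': array([[ 1.70218418e-01,  9.85359361e-01, -9.62389964e-03,
         4.10663187e+00],
       [ 8.17822963e-01, -1.46711744e-01, -5.56454191e-01,
        -3.68197330e+02],
       [-5.49719285e-01,  8.68481061e-02, -8.30822
[... 453 characters left out ...]
00865e+02],
       [ 1.22738445e-01, -7.89019947e-03, -9.92407688e-01,
         1.32414210e+03],
       [ 0.00000000e+00,  0.00000000e+00,  0.00000000e+00,
         1.00000000e+00]])}
wrist {'K': array([[325.1922621 ,   0.        , 281.5757581 ],
       [  0.        , 325.1922621 , 213.47657661],
       [  0.        ,   0.        ,   1.        ]]), 'view': array([[-3.82090273e-01,  9.24124253e-01,  1.17817709e-03,
         5.48647812e+02],
       [ 8.81529771e-01,  3.64095878e-01,  3.00565225e-01,
        -3.86984924e+01],
       [ 2.77330645e-01,  1.15881647e-01, -9.53760535e-01,
         3.79515330e+02],
       [ 0.00000000e+00,  0.00000000e+00,  0.00000000e+00,
         1.00000000e+00]])}
```

View pics/scene0.png

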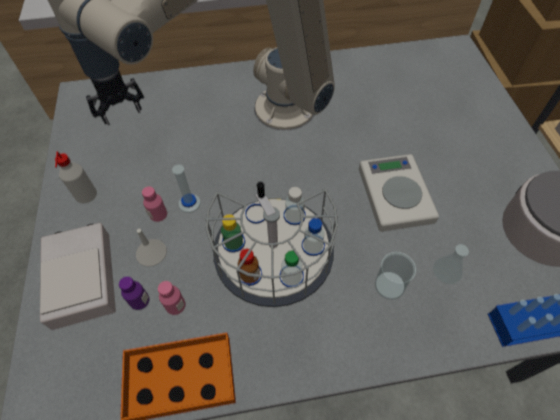

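View pics/top0.png

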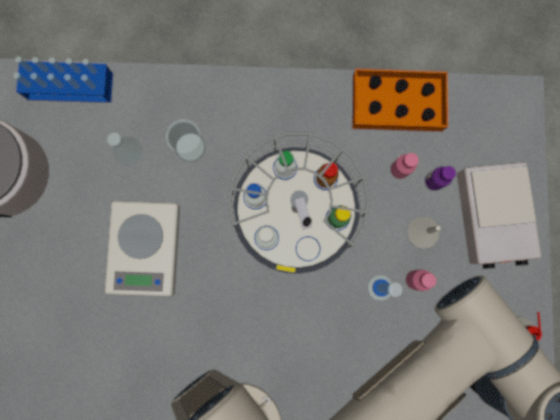

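View pics/wrist0.png

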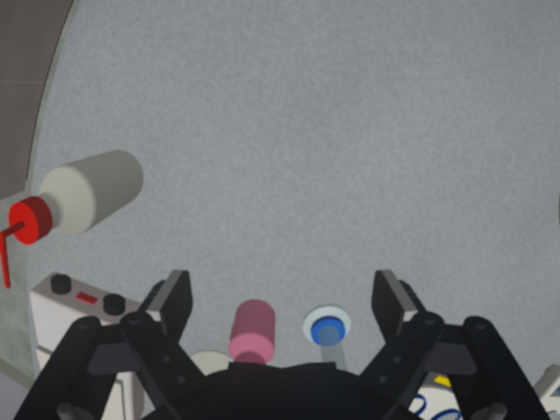

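The scene view shows the carousel with six pockets. The amber bottle with the red cap is at about (248,262) in the scene view and (328,175) in the top view. The yellow bar is at (286,268) in top, facing the robot, and the pan is at (140,236) in top. Next I measure and make an enlarged crop.

```bash
cat > h.py <<'E'
import numpy as np, cv2
from workcell import bot
def ray(c,u,v,fish=False):
    K=c["K"];V=c["view"];R=V[:3,:3];t=V[:3,3]
    x=(u-K[0,2])/K[0,0];y=(v-K[1,2])/K[1,1]
    if fish:
        r=np.hypot(x,y);d=np.array([np.sin(r)*x/r,np.sin(r)*y/r,np.cos(r)])
    else: d=np.array([x,y,1.])
    return -R.T@t,R.T@d
def onz(c,u,v,z,fish=False):
    o,d=ray(c,u,v,fish);return o+d*(z-o[2])/d[2]
def proj(c,p):
    q=c["view"][:3,:3]@np.asarray(p,float)+c["view"][:3,3];q=c["K"]@q;return q[:2]/q[2]
def tri(rs):
    A=0;b=0
    for o,d in rs:
        d=d/np.linalg.norm(d);P=np.eye(3)-np.outer(d,d);A=A+P;b=b+P@o
    return np.linalg.solve(A,b)
def blobs(im,lo,hi,box=None,mn=15):
    h=cv2.cvtColor(im,cv2.COLOR_RGB2HSV);m=cv2.inRange(h,np.array(lo),np.array(hi))
    if box:
        k=np.zeros_like(m);x0,y0,x1,y1=box;k[y0:y1,x0:x1]=1;m=m*k
    n,l,s,c=cv2.connectedComponentsWithStats(m)
    return [(s[i,4],*c[i].round(1),*s[i,:4]) for i in range(1,n) if s[i,4]>=mn],m
E
python3 - <<'E'
from h import *
t=cv2.imread("pics/top0.png");s=cv2.imread("pics/scene0.png")
a=cv2.resize(t[125:285,220:380],(560,560),interpolation=3)
cv2.imwrite("pics/ct.png",a)
cv2.imwrite("pics/cs.png",cv2.resize(s[170:310,195:350],(775,600),interpolation=3))
cv2.imwrite("pics/cb.png",cv2.resize(t[190:310,90:200],(550,600),interpolation=3))
T=t[:,:,::-1].copy();S=s[:,:,::-1].copy()
rng=dict(yellow=((20,150,120),(34,255,255)),red=((0,180,100),(6,255,255)),green=((50,120,60),(80,255,255)),blue=((105,150,60),(122,255,255)),black=((0,0,0),(180,255,45)))
for n,(lo,hi) in rng.items():
    print(n,"T",blobs(T,lo,hi,(220,125,380,285))[0]); print("  S",blobs(S,lo,hi,(195,170,350,310))[0])
ct=bot.calibration("top")
y=blobs(T,*rng["yellow"],(270,255,300,285))[0][0]
print("bar",onz(ct,y[1],y[2],20))
E
```

```text
yellow T [(np.int32(141), np.float64(342.3), np.float64(214.5), np.int32(336), np.int32(209), np.int32(14), np.int32(12)), (np.int32(72), np.float64(285.5), np.float64(268.4), np.int32(277), np.int32(265), np.int32(18), np.int32(7))]
  S [(np.int32(62), np.float64(228.4), np.float64(222.3), np.int32(223), np.int32(220), np.int32(12), np.int32(6))]
red T [(np.int32(112), np.float64(331.2), np.float64(170.9), np.int32(325), np.int32(164), np.int32(12), np.int32(14))]
  S [(np.int32(34), np.float64(243.0), np.float64(253.2), np.int32(241), np.int32(250), np.int32(7), np.int32(10)), (np.int32(31), np.float64(249.7), np.float64(256.6), np.int32(246), np.int32(252), np.int32(7), np.int32(9))]
green T [(np.int32(80), np.float64(287.6), np.float64(156.7), np.int32(283), np.int32(151), np.int32(10), np.int32(14))]
  S [(np.int32(49), np.float64(228.9), np.float64(232.7), np.int32(222), np.int32(229), np.int32(17), np.int32(8)), (np.int32(120), np.float64(291.1), np.float64(257.5), np.int32(286), np.int32(251), np.int32(12), np.int32(13))]
blue T [(np.int32(57), np.float64(254.1), np.float64(187.4), np.int32(248), np.int32(184), np.int32(12), np.int32(7)), (np.int32(15), np.float64(252.9), np.float64(195.3), np.int32(250), np.int32(194), np.int32(7), np.int32(3)), (np.int32(18), np.float64(377.1), np.float64(282.6), np.int32(374), np.int32(280), np.int32(6), np.int32(5))]
  S [(np.int32(148), np.float64(314.8), np.float64(225.2), np.int32(309), np.int32(219), np.int32(13), np.int32(14))]
black T [(np.int32(28), np.float64(306.4), np.float64(221.4), np.int32(304), np.int32(218), np.int32(6), np.int32(7))]
  S [(np.int32(85), np.float64(260.4), np.float64(189.3), np.int32(257), np.int32(182), np.int32(7), np.int32(16))]
bar [ 415.55197277 -110.81097414   20.        ]
```

View pics/ct.png

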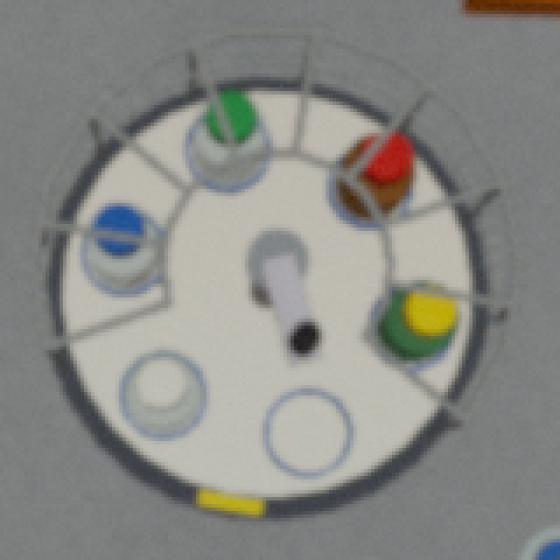

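View pics/cs.png

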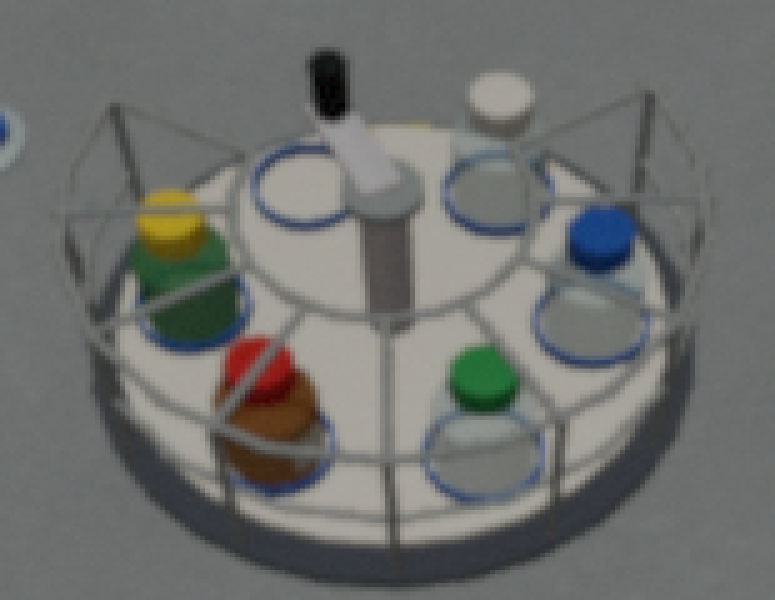

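View pics/cb.png

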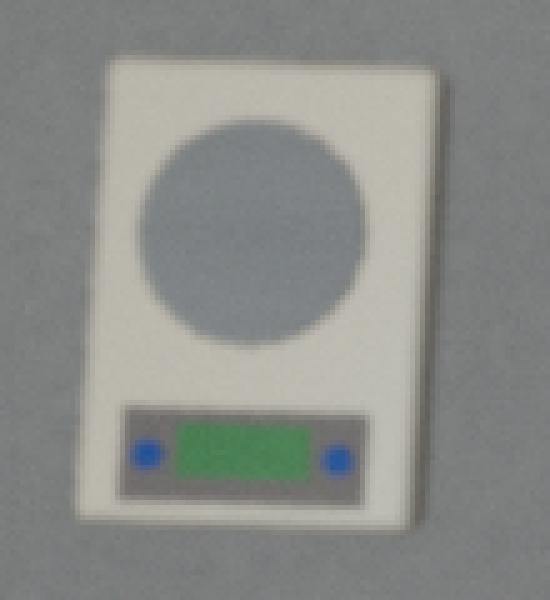

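The enlarged crop confirms it. There are two red-topped things: the wash bottle at (530,330) in top, which is white, and the amber glass bottle in the carousel pocket at (331,171) in top. The carousel one is the one meant. Next I localise the disc, pan, caps and crank.

```bash
python3 - <<'E'
from h import *
T=cv2.imread("pics/top0.png")[:,:,::-1].copy();S=cv2.imread("pics/scene0.png")[:,:,::-1].copy()
ct=bot.calibration("top");cs=bot.calibration("scene")
h=cv2.cvtColor(T,cv2.COLOR_RGB2HSV)
m=((h[...,2]>150)&(h[...,1]<50)).astype(np.uint8);k=np.zeros_like(m);k[140:275,232:365]=1;m*=k
hull=cv2.convexHull(np.vstack([c for c in cv2.findContours(m,0,1)[0] if len(c)>20]))
def circ(P):
    A=np.c_[2*P[:,:2],np.ones(len(P))];s=np.linalg.lstsq(A,(P[:,:2]**2).sum(1),rcond=None)[0]
    return s[:2],np.sqrt(s[2]+s[:2]@s[:2])
P=np.array([onz(ct,*(q[0]),34) for q in hull]);print("disc",circ(P))
for r in range(3):
    c,R=circ(P);d=abs(np.linalg.norm(P[:,:2]-c,axis=1)-R);P=P[d<max(3,1.5*np.median(d))]
print("disc rob",circ(P),len(P))
C=circ(P)[0]
# stand dark ring outer at z? 
bar=onz(ct,285.5,268.4,20)[:2]
print("opening dir deg",np.degrees(np.arctan2(*(bar-C)[::-1])), np.linalg.norm(bar-C))
caps=dict(red=((331.2,170.9),(246,254)),yellow=((342.3,214.5),(228.4,222.3)),green=((287.6,156.7),(291.1,257.5)),blue=((254,190),(314.8,225.2)))
for n,(a,b) in caps.items():
    p=tri([ray(ct,*a),ray(cs,*b)]);q=onz(ct,*a,154)
    for w in(p,q):
        d=w[:2]-C;print(n,w.round(1),"r",np.linalg.norm(d).round(1),"ang",np.degrees(np.arctan2(d[1],d[0])).round(1))
p=tri([ray(ct,306.4,221.4),ray(cs,260.4,189.3)]);
for w in (p,onz(ct,306.4,221.4,240)):
    d=w[:2]-C;print("crank",w.round(1),np.linalg.norm(d),np.degrees(np.arctan2(d[1],d[0])))
# pan
m=((h[...,2]<165)&(h[...,1]>15)).astype(np.uint8);k[:]=0;k[210:262,114:166]=1;m*=k
c=max(cv2.findContours(m,0,1)[0],key=cv2.contourArea)
P=np.array([onz(ct,*(q[0]),70) for q in c]);print("pan",circ(P))
# loose things & wrist
for n,(u,v,z) in dict(emptypocket=(308,248.5,34),whitecap=(266,236,159)).items(): 
    w=onz(ct,u,v,z);d=w[:2]-C;print(n,w,np.linalg.norm(d),np.degrees(np.arctan2(d[1],d[0])))
E
```

```text
disc (array([ 580.43686758, -133.99665955]), np.float64(158.42608826144115))
disc rob (array([ 580.43686758, -133.99665955]), np.float64(158.42608826144115)) 50
opening dir deg 171.99569807718152 166.50707055136473
red [ 662.4 -215.4  147.6] r 115.5 ang -44.8
red [ 660.9 -215.6  154. ] r 114.7 ang -45.4
yellow [ 553.4 -248.6  137.4] r 117.7 ang -103.3
yellow [ 551.5 -245.1  154. ] r 114.8 ang -104.6
green [ 694.5 -104.2  151.8] r 117.9 ang 14.7
green [ 693.8 -105.1  154. ] r 117.0 ang 14.3
blue [607.8 -23.1 145. ] r 114.2 ang 76.2
blue [606.2 -23.7 154. ] r 113.3 ang 76.8
crank [ 523.9 -152.5  225.9] 59.491875730105896 -161.84756194406916
crank [ 522.5 -150.9  240. ] 60.338612601379495 -163.70152116968737
pan (array([488.28326572, 283.23930808]), np.float64(4.810799498763514))
emptypocket [ 470.65641907 -169.78633908   34.        ] 115.46708637738509 -161.94344028698652
whitecap [491.88751782 -57.47825922 159.        ] 117.03013685424374 139.16862707520224
```

```bash
python3 - <<'E'
from h import *
T=cv2.imread("pics/top0.png")[:,:,::-1].copy();S=cv2.imread("pics/scene0.png")[:,:,::-1].copy()
ct=bot.calibration("top");cs=bot.calibration("scene")
def circ(P):
    A=np.c_[2*P[:,:2],np.ones(len(P))];s=np.linalg.lstsq(A,(P[:,:2]**2).sum(1),rcond=None)[0]
    return s[:2],np.sqrt(s[2]+s[:2]@s[:2])
for im,c,box in((T,ct,(112,208,168,263)),(S,cs,(374,172,428,212))):
    x0,y0,x1,y1=box;g=cv2.cvtColor(im,cv2.COLOR_RGB2GRAY)[y0:y1,x0:x1]
    t,m=cv2.threshold(g,0,1,cv2.THRESH_BINARY_INV+cv2.THRESH_OTSU)
    k=max(cv2.findContours(m,0,1)[0],key=cv2.contourArea)
    P=np.array([onz(c,q[0][0]+x0,q[0][1]+y0,70) for q in k]);print("pan",t,circ(P),len(k))
C=np.array([580.4,-134])
# guard end wires (outer/inner corners), z~180
f=lambda x,y:(x/3.5+220-.36,y/3.5+125-.36)
for n,(x,y) in dict(L_out=(52,352),L_in=(165,302),R_in=(368,337),R_out=(457,422)).items():
    w=onz(ct,*f(x,y),178);d=w[:2]-C;print(n,w.round(1),np.linalg.norm(d).round(1),np.degrees(np.arctan2(d[1],d[0])).round(1))
# scene bar
b=blobs(S,(18,90,90),(36,255,255),(260,195,300,210),3)[0];print(b)
# bar ends top
for z in(10,20,34):
    w=onz(ct,285.5,268.4,z)[:2];d=w-C;print(z,np.degrees(np.arctan2(d[1],d[0])),np.linalg.norm(d))
R=np.array([210.4,-507.6]);yaw=1.9635
ex=np.array([np.cos(yaw),np.sin(yaw)]);ey=np.array([np.sin(yaw),-np.cos(yaw)])
d=np.array([523.,-151.8])-R;print("to crank tool xy",d@ex,d@ey)
E
```

```text
pan 156.0 (array([488.44599141, 275.04772198]), np.float64(58.39751153556739)) 126
pan 136.0 (array([495.0662009 , 272.80473408]), np.float64(59.26533943289759)) 102
L_out [514.4  19.4 178. ] 167.0 113.3
L_in [551.7 -57.7 178. ] 81.5 110.6
R_in [ 531.6 -199.5  178. ] 81.7 -126.7
R_out [ 474.4 -262.1  178. ] 166.3 -129.6
[]
10 172.06602808984906 166.34423982648923
20 171.9927926507526 166.47102751149598
34 171.89045050262231 166.64898636085388
to crank tool xy 209.08754548533096 424.96446712980566
```

```bash
python3 -m inch '[[[-1,0,0,-40,0,0,0],[-1,17,34,-45,0,0,0],[-1,34,69,-45,0,0,0],[-1,51,104,-45,0,0,0],[-1,68,139,-45,0,0,0]]]' 30; python3 -m inch '[[[-1,18,36,0,0,0,0],[-1,36,73,0,0,0,0],[-1,53,108,0,0,0,0],[-1,70,143,0,0,0,0],[-1,87,178,0,0,0,0]]]'
```

```text
time: 0.57
position: [313.5, -390.4, 275.6]
tool_rot: [3.141, -0.002, 1.963]
wrist_force: [0.9, -1.1, -0.2]
gripper_width: 1.003
time: 0.98
position: [445.6, -240.2, 275.7]
tool_rot: [3.141, -0.002, 1.963]
wrist_force: [0.9, -1.8, 0.6]
gripper_width: 1.001
```

```bash
python3 -m inch '[[[-1,18,36,0,0,0,0],[-1,35,70,0,0,0,0],[-1,50,100,0,0,0,0],[-1,52,105,0,0,0,0],[-1,52,105,0,0,0,0]]]'; python3 - <<'E'
from h import *
c=bot.calibration("wrist");im=bot.read_camera("wrist");cv2.imwrite("pics/w1.png",im[:,:,::-1])
print(bot.get_obs()["position"])
E
```

```text
time: 1.4
position: [523.7, -150.2, 274.7]
tool_rot: [-3.14, -0.003, 1.966]
wrist_force: [0.2, -0.8, 0.0]
gripper_width: 1.002
[ 522.86952442 -151.41141687  275.1538304 ]
```

View pics/w1.png

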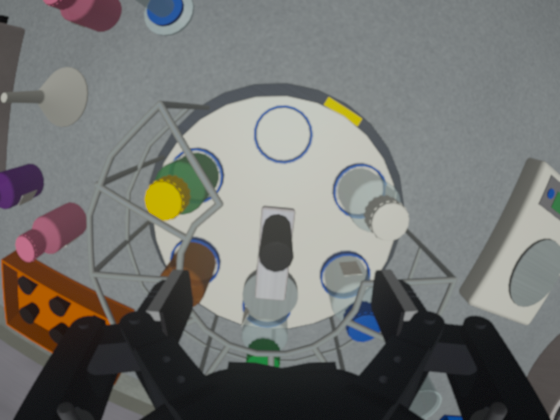

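The wrist view shows the handle at (276,242), centred between the jaws, with the yellow bar at (342,110). Next I descend and grip.

```bash
python3 -m inch '[[[-1,0,0,25,0,0,0],[-1,0,0,50,0,0,0],[-1,0,0,62,0,0,0],[-1,0,0,62,0,0,0],[0.6,0,0,62,0,0,0]]]' 25; python3 -m inch '[[[1,0,0,0,0,0,0],[1,0,0,0,0,0,0],[1,0,0,0,0,0,0],[1,0,0,0,0,0,0],[1,0,0,0,0,0,0]]]' 25
python3 - <<'E'
from h import *
im=bot.read_camera("wrist");cv2.imwrite("pics/w2.png",im[:,:,::-1])
o=bot.get_obs();print(o)
C=np.array([580.4,-134]);d=o["position"][:2]-C;print(np.linalg.norm(d),np.degrees(np.arctan2(d[1],d[0])))
E
```

```text
time: 1.87
position: [521.9, -152.5, 213.5]
tool_rot: [-3.139, -0.002, 1.963]
wrist_force: [0.3, -0.6, 1.1]
gripper_width: 0.885
time: 2.28
position: [522.4, -152.9, 214.5]
tool_rot: [-3.141, -0.001, 1.963]
wrist_force: [-0.3, -0.3, 4.8]
gripper_width: 0.225
{'time': 2.3333, 'joint_positions': array([ 2.76553821e-03,  2.49943335e-01,  5.90202813e-02, -2.44525893e-04,
       -1.38072731e+00, -1.18112934e+00]), 'joint_vel': array([-1.06657089e-03,  3.96128151e-05, -2.64439143e-03,  3.25542837e-04,
       -2.69564468e-03, -2.55423517e-03]), 'effort': array([ 4.51343386e-01, -3.66174924e+01,  2.23535997e+01,  4.55716833e+00,
       -3.60829441e-02,  5.55340419e-03]), 'position': array([ 522.42026537, -152.86886033,  214.52515537]), 'tool_rot': array([-3.14089384e+00, -5.46519268e-04,  1.96318236e+00]), 'wrist_force': array([ 0.38032258, -0.73682108,  3.32970926]), 'moment': array([-0.28904282, -0.05485626, -0.05114526]), 'gripper_width': 0.22504029222882002}
60.97280965891312 -161.9730972745682
```

View pics/w2.png

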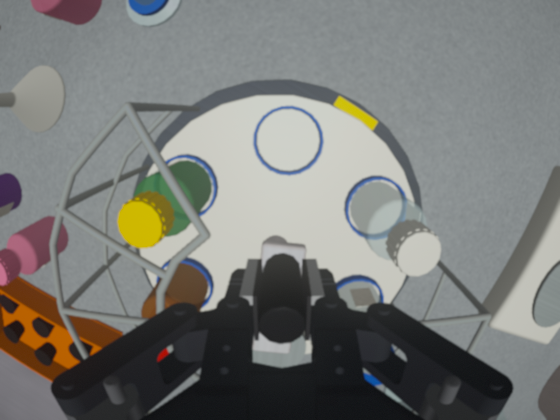

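The handle is held between the jaws. The empty pocket is at (288,140) and the bar at (356,112). From these I work out the remaining angle.

```bash
python3 - <<'E'
from h import *
c=bot.calibration("wrist");C=np.array([580.4,-134])
for n,u,v,z in(("empty",288,140,44),("bar",356,112,20),("white rim",376,207,44),("ycap",140,221,159),("wcap",415,251,159),("green rim",182,186,44)):
    w=onz(c,u,v,z,True);d=w[:2]-C;print(n,w.round(1),np.linalg.norm(d).round(1),np.degrees(np.arctan2(d[1],d[0])).round(1))
ex=np.array([np.cos(1.963),np.sin(1.963)]);ey=np.array([np.sin(1.963),-np.cos(1.963)])
a0=-162;p0=C+60*np.array([np.cos(np.radians(a0)),np.sin(np.radians(a0))])
for k in range(0,26):
    a=np.radians(a0-6*k);p=C+60*np.array([np.cos(a),np.sin(a)]);print(6*k,p.round(0),round((p-p0)@ex),round((p-p0)@ey))
E
```

```text
empty [ 470.9 -166.7   44. ] 114.2 -163.4
bar [ 417.  -112.1   20. ] 164.8 172.4
white rim [497.8 -56.8  44. ] 113.1 137.0
ycap [ 550.1 -245.8  159. ] 115.9 -105.1
wcap [497.7 -60.2 159. ] 110.8 138.3
green rim [ 553.  -248.9   44. ] 118.1 -103.4
0 [ 523. -153.] 0 0
6 [ 522. -146.] 6 1
12 [ 521. -140.] 12 2
18 [ 520. -134.] 18 4
24 [ 521. -128.] 24 7
30 [ 522. -122.] 29 10
36 [ 523. -115.] 34 14
42 [ 526. -110.] 39 18
48 [ 528. -104.] 43 23
54 [532. -99.] 46 28
60 [536. -94.] 49 34
66 [540. -89.] 52 40
72 [545. -85.] 54 46
78 [550. -82.] 55 52
84 [556. -79.] 55 58
90 [562. -77.] 55 64
96 [568. -75.] 54 71
102 [574. -74.] 53 77
108 [580. -74.] 51 83
114 [587. -74.] 48 88
120 [593. -75.] 45 94
126 [599. -77.] 41 99
132 [605. -79.] 37 103
138 [610. -82.] 32 107
144 [616. -85.] 27 111
150 [621. -89.] 21 114
```

```bash
python3 -m inch '[[[1,3,0,0,0,0,0],[1,8,1,0,0,0,0],[1,13,2,0,0,0,0],[1,18,4,0,0,0,0],[1,24,7,0,0,0,0]]]'; python3 - <<'E'
from h import *
p=bot.get_obs()["position"][:2]-[580.4,-134];print(np.hypot(*p),np.degrees(np.arctan2(p[1],p[0])))
E
```

```text
time: 2.75
position: [520.5, -128.3, 214.6]
tool_rot: [3.141, 0.001, 1.963]
wrist_force: [4.9, -4.4, -3.2]
gripper_width: 0.222
60.16382432513882 174.56063853510165
```

```bash
python3 -m inch '[[[1,5,3,0,0,0,0],[1,10,7,0,0,0,0],[1,15,11,0,0,0,0],[1,19,16,0,0,0,0],[1,22,21,0,0,0,0]]]'; python3 -m inch '[[[1,3,6,0,0,0,0],[1,6,12,0,0,0,0],[1,8,18,0,0,0,0],[1,9,24,0,0,0,0],[1,9,30,0,0,0,0]]]';  python3 - <<'E'
from h import *
p=bot.get_obs()["position"][:2]-[580.4,-134];print(np.hypot(*p),np.degrees(np.arctan2(p[1],p[0])))
E
```

```text
time: 3.17
position: [532.0, -100.2, 214.6]
tool_rot: [3.141, 0.003, 1.963]
wrist_force: [3.7, -6.2, -1.7]
gripper_width: 0.225
time: 3.58
position: [555.7, -81.4, 214.6]
tool_rot: [-3.139, 0.005, 1.963]
wrist_force: [-1.8, -6.2, 0.1]
gripper_width: 0.223
58.10170538251222 115.14121121613113
```

```bash
python3 -m inch '[[[1,0,6,0,0,0,0],[1,0,12,0,0,0,0],[1,-2,18,0,0,0,0],[1,-4,24,0,0,0,0],[1,-6,30,0,0,0,0]]]'; python3 -m inch '[[[1,-3,6,0,0,0,0],[1,-7,11,0,0,0,0],[1,-11,15,0,0,0,0],[1,-15,19,0,0,0,0],[1,-18,21,0,0,0,0]]]';  python3 - <<'E'
from h import *
p=bot.get_obs()["position"][:2]-[580.4,-134];print(np.hypot(*p),np.degrees(np.arctan2(p[1],p[0])))
E
```

```text
time: 4.0
position: [585.0, -76.3, 214.6]
tool_rot: [-3.136, 0.005, 1.962]
wrist_force: [-3.3, -8.5, 1.9]
gripper_width: 0.226
time: 4.42
position: [611.6, -85.2, 214.6]
tool_rot: [-3.136, 0.005, 1.962]
wrist_force: [-2.8, -2.9, 3.4]
gripper_width: 0.225
57.938063622372205 57.39603404452568
```

```bash
python3 - <<'E'
from h import *
P=np.array([(522.4,-152.9),(520.5,-128.3),(532,-100.2),(555.7,-81.4),(585,-76.3),(611.6,-85.2)])
s=np.linalg.lstsq(np.c_[2*P,np.ones(6)],(P**2).sum(1),rcond=None)[0];print(s[:2],np.sqrt(s[2]+s[:2]@s[:2]))
im=bot.read_camera("top");cv2.imwrite("pics/t3.png",cv2.resize(im[125:285,220:380,::-1],(560,560),interpolation=3))
im=bot.read_camera("wrist");cv2.imwrite("pics/w3.png",im[:,:,::-1])
E
```

```text
[ 580.01683556 -136.18249301] 60.005283504453715
```

View pics/t3.png

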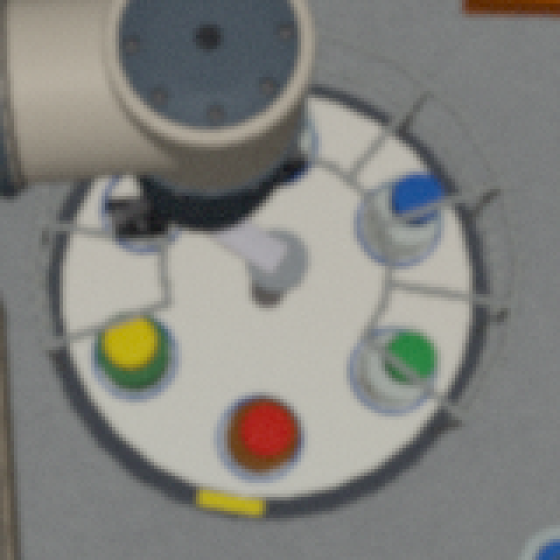

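View pics/w3.png

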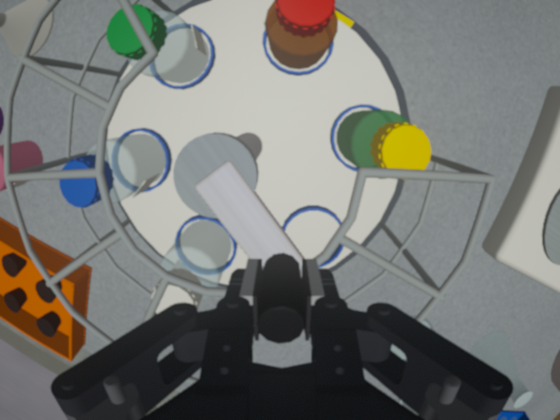

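```bash
python3 - <<'E'
from h import *
ct=bot.calibration("top");im=bot.read_camera("top");cw=bot.calibration("wrist");iw=bot.read_camera("wrist")
b=blobs(im,(0,150,80),(6,255,255),(220,125,380,285))[0];print(b)
y=blobs(im,(20,150,120),(34,255,255),(270,255,300,285))[0];print(y)
g=blobs(im,(50,120,60),(80,255,255),(310,200,380,285))[0];print(g)
yy=blobs(im,(20,150,120),(34,255,255),(220,200,275,250))[0]
for C in([580.4,-134.],[580,-136.2]):
  for n,B,z in(("amb",b[0],156),("bar",y[0],20),("gcap",g[0],156),("yel",yy[0],156)):
    w=onz(ct,B[1],B[2],z);d=w[:2]-C;print(n,w,np.hypot(*d[:2]),np.degrees(np.arctan2(d[1],d[0])))
# rim in wrist
  for n,u,v,z in(("amber rim",298,37,46),("bar",345,18,20),("yell rim",368,138,44),("green rim",178,52,44),("empty",311,242,44)):
    w=onz(cw,u,v,z,True);d=w[:2]-C;print(" w",n,w.round(1),np.hypot(*d).round(1),np.degrees(np.arctan2(d[1],d[0])).round(1))
E
```

```text
[(np.int32(179), np.float64(294.9), np.float64(247.3), np.int32(288), np.int32(240), np.int32(15), np.int32(16))]
[(np.int32(72), np.float64(285.2), np.float64(268.3), np.int32(277), np.int32(265), np.int32(18), np.int32(7))]
[(np.int32(73), np.float64(337.7), np.float64(225.7), np.int32(332), np.int32(221), np.int32(11), np.int32(11))]
amb [ 466.46478273 -129.35775165  156.        ] 114.02975140255256 177.6667951908117
bar [ 415.7974812  -109.98856511   20.        ] 166.34463683041758 171.70050296202388
gcap [ 523.03760104 -233.87746271  156.        ] 115.17791616113301 -119.86994704242788
yel [524.8124019  -33.59453527 156.        ] 114.76601592550405 118.97028201456487
 w amber rim [ 464.1 -130.2   46. ] 116.4 178.1
 w bar [417.3 -95.4  20. ] 167.6 166.7
 w yell rim [527.2 -29.6  44. ] 117.2 117.0
 w green rim [ 517.  -234.5   44. ] 118.8 -122.3
 w empty [648.  -38.1  44. ] 117.4 54.8
amb [ 466.46478273 -129.35775165  156.        ] 113.74120591870441 176.55121658351646
bar [ 415.7974812  -109.98856511   20.        ] 166.28140756179133 170.9304670892382
gcap [ 523.03760104 -233.87746271  156.        ] 113.07343461723671 -120.24938121476046
yel [524.8124019  -33.59453527 156.        ] 116.50558947004136 118.27412681565929
 w amber rim [ 464.1 -130.2   46. ] 116.1 177.0
 w bar [417.3 -95.4  20. ] 167.7 165.9
 w yell rim [527.2 -29.6  44. ] 119.0 116.3
 w green rim [ 517.  -234.5   44. ] 116.7 -122.7
 w empty [648.  -38.1  44. ] 119.4 55.3
```

```bash
python3 -m inch '[[[1,-3,2,0,0,0,0],[1,-5,3,0,0,0,0],[1,-6,4,0,0,0,0],[1,-6,4,0,0,0,0]]]'; cat > chk.py <<'E'
from h import *
ct=bot.calibration("top");im=bot.read_camera("top")
C=np.array([580.2,-135.])
for n,lo,hi,box,z in(("amb",(0,150,80),(6,255,255),(220,125,380,285),156),("bar",(20,150,120),(34,255,255),(270,255,300,285),20),("gcap",(50,120,60),(80,255,255),(310,200,380,285),156),("yel",(20,150,120),(34,255,255),(220,180,275,250),156)):
    for B in blobs(im,lo,hi,box)[0][:1]:
        w=onz(ct,B[1],B[2],z);d=w[:2]-C;print(n,w.round(1),np.hypot(*d).round(1),np.degrees(np.arctan2(d[1],d[0])).round(1))
E
python3 chk.py
```

```text
time: 4.95
position: [617.9, -89.6, 214.6]
tool_rot: [-3.136, 0.006, 1.962]
wrist_force: [-3.0, -3.7, 2.5]
gripper_width: 0.226
amb [ 467.6 -116.5  156. ] 114.2 170.7
bar [ 415.6 -110.8   20. ] 166.4 171.6
gcap [ 503.2 -218.6  156. ] 113.6 -132.6
yel [549.7 -23.3 156. ] 115.8 105.3
```

```bash
python3 - <<'E'
from h import *
im=bot.read_camera("top");cv2.imwrite("pics/t4.png",cv2.resize(im[125:285,220:380,::-1],(560,560),interpolation=3))
im=bot.read_camera("wrist");cv2.imwrite("pics/w4.png",im[:,:,::-1])
E
python3 chk.py
```

```text
amb [ 467.8 -116.5  156. ] 113.9 170.7
bar [ 415.3 -111.4   20. ] 166.6 171.8
gcap [ 503.2 -218.4  156. ] 113.5 -132.7
yel [549.4 -23.1 156. ] 116.1 105.4
```

View pics/t4.png

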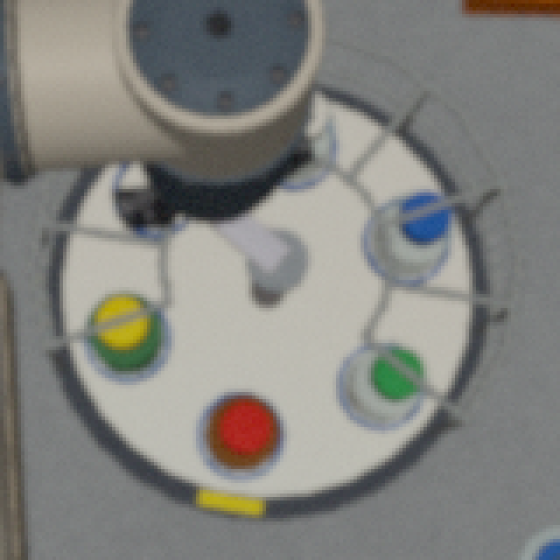

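View pics/w4.png

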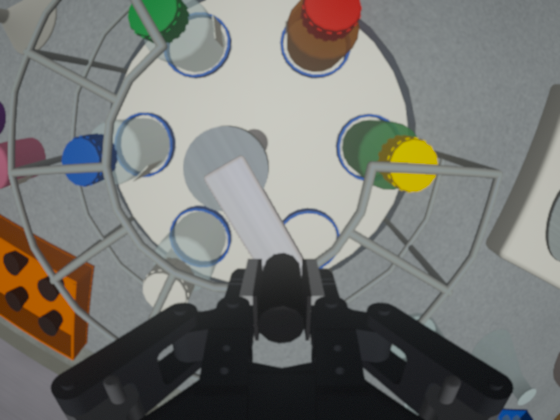

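The wires split the yellow and green caps, so their angles can't be trusted. Amber is at 170.7° and the bar at 171.7°, so I nudge back about 1°.

```bash
python3 -m inch '[[[1,2,-1,0,0,0,0],[1,2,-1,0,0,0,0],[1,2,-1,0,0,0,0]]]'; python3 chk.py
```

```text
time: 5.4
position: [616.0, -88.2, 214.6]
tool_rot: [-3.136, 0.006, 1.962]
wrist_force: [-2.1, -4.9, 1.6]
gripper_width: 0.228
amb [ 466.9 -121.   156. ] 114.1 172.9
bar [ 415.5 -110.5   20. ] 166.5 171.6
gcap [ 520.2 -231.7  156. ] 113.8 -121.8
yel [547.7 -24.1 156. ] 115.6 106.3
```

```bash
python3 -m inch '[[[1,-1,0.5,0,0,0,0],[1,-1,0.5,0,0,0,0],[1,-1,0.5,0,0,0,0]]]'; python3 chk.py
```

```text
time: 5.7
position: [616.7, -88.7, 214.6]
tool_rot: [-3.136, 0.006, 1.962]
wrist_force: [-4.2, -2.1, 2.1]
gripper_width: 0.224
amb [ 467.4 -119.2  156. ] 113.9 172.0
bar [ 415.6 -110.8   20. ] 166.4 171.6
gcap [ 519.5 -231.7  156. ] 114.2 -122.1
yel [548.7 -24.1 156. ] 115.3 105.9
```

Amber is now at 172.0° and the bar at 171.6°, so they are aligned. I release and rise.

```bash
python3 -m inch '[[[0.6,0,0,0,0,0,0],[0,0,0,0,0,0,0],[-1,0,0,0,0,0,0],[-1,0,0,0,0,0,0],[-1,0,0,0,0,0,0]]]'; python3 -m inch '[[[-1,0,0,0,0,0,0],[-1,0,0,-20,0,0,0],[-1,0,0,-45,0,0,0],[-1,0,0,-65,0,0,0],[-1,0,0,-70,0,0,0]]]'; python3 chk.py
python3 - <<'E'
from h import *
p=bot.get_obs()["position"];ex=np.array([np.cos(1.963),np.sin(1.963)]);ey=np.array([np.sin(1.963),-np.cos(1.963)])
d=np.array([466.5,-119])-p[:2];print(p,d@ex,d@ey)
E
```

```text
time: 6.17
position: [617.2, -88.2, 214.4]
tool_rot: [-3.137, 0.006, 1.962]
wrist_force: [-0.4, -0.1, 0.2]
gripper_width: 0.781
time: 6.58
position: [618.6, -88.0, 288.5]
tool_rot: [3.14, 0.009, 1.962]
wrist_force: [-0.8, -0.8, 0.8]
gripper_width: 1.005
amb [ 467.4 -119.2  156. ] 113.9 172.0
bar [ 415.8 -110.5   20. ] 166.2 171.5
gcap [ 519.7 -231.7  156. ] 114.0 -122.0
yel [548.4 -23.6 156. ] 115.9 105.9
[618.54134456 -87.83400735 287.73963635] 29.314579698495844 -152.40913676361907
```

```bash
python3 -m inch '[[[-1,6,-32,0,0,0,0],[-1,13,-68,0,0,0,0],[-1,20,-104,0,0,0,0],[-1,27,-138,0,0,0,0],[-1,29,-152,0,0,0,0]]]'; python3 -m inch '[[[-1,0,0,0,0,0,0],[-1,0,0,0,0,0,0]]]'; python3 - <<'E'
from h import *
print(bot.get_obs()["position"]);c=bot.calibration("wrist")
im=bot.read_camera("wrist");cv2.imwrite("pics/w5.png",im[:,:,::-1])
print(blobs(im,(0,150,80),(6,255,255),None,100)[0])
for B in blobs(im,(0,150,80),(6,255,255),None,100)[0]: print(onz(c,B[1],B[2],159,True),onz(c,B[1],B[2],150,True))
E
```

```text
time: 7.05
position: [463.4, -119.5, 287.3]
tool_rot: [3.14, 0.008, 1.962]
wrist_force: [0.4, -0.4, 0.9]
gripper_width: 0.999
time: 7.22
position: [462.6, -119.4, 287.2]
tool_rot: [3.14, 0.007, 1.962]
wrist_force: [1.1, -0.5, -0.7]
gripper_width: 1.0
[ 462.64040742 -119.43903723  287.17788416]
[(np.int32(1221), np.float64(279.5), np.float64(207.3), np.int32(259), np.int32(188), np.int32(42), np.int32(39))]
[ 465.5407719  -120.50032877  159.        ] [ 468.05814039 -119.60471638  150.        ]
```

View pics/w5.png

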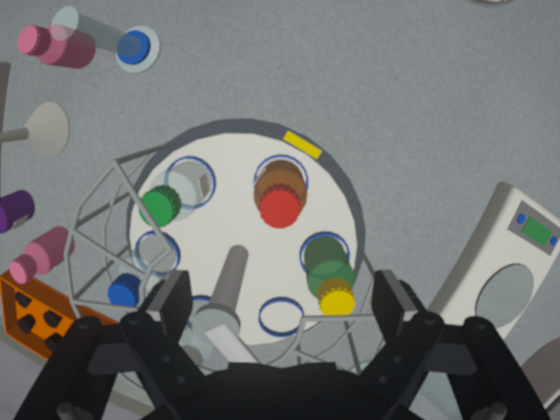

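The wrist view shows the red cap at (280,207), which puts it at about (466,-120). I correct by a few mm and descend.

```bash
python3 -m inch '[[[-1,-2,3,30,0,0,0],[-1,-2,3,60,0,0,0],[-1,-2,3,90,0,0,0],[-1,-2,3,108,0,0,0],[-1,-2,3,110,0,0,0]]]'; python3 - <<'E'
from h import *
print(bot.get_obs()["position"]);c=bot.calibration("wrist")
im=bot.read_camera("wrist");cv2.imwrite("pics/w6.png",im[:,:,::-1])
for B in blobs(im,(0,150,80),(6,255,255),None,100)[0]: print(B,onz(c,B[1],B[2],159,True),onz(c,B[1],B[2],150,True))
E
```

```text
time: 7.68
position: [465.8, -120.0, 171.9]
tool_rot: [-3.135, 0.003, 1.962]
wrist_force: [-1.0, -0.9, -0.6]
gripper_width: 0.995
[ 465.78130629 -119.98049221  171.88007184]
(np.int32(3515), np.float64(280.2), np.float64(259.4), np.int32(247), np.int32(221), np.int32(65), np.int32(73)) [ 462.68348259 -121.31146268  159.        ] [ 466.62638772 -119.76564541  150.        ]
```

View pics/w6.png

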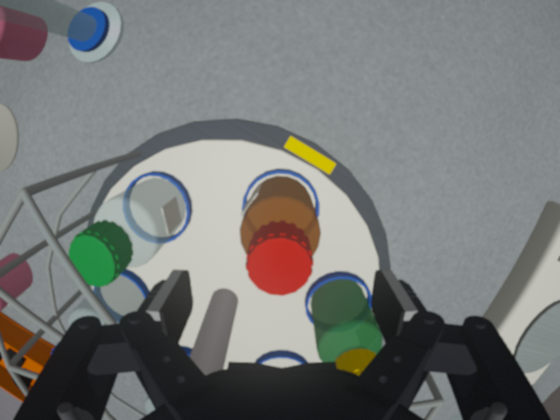

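The red cap at (280,262) lies midway between the jaws. Next I descend onto the cap and grip it.

```bash
python3 -m inch '[[[-1,0,0,25,0,0,0],[-1,0,0,40,0,0,0],[-1,0,0,43,0,0,0],[-1,0,0,43,0,0,0],[-1,0,0,43,0,0,0]]]' 40; python3 -m inch '[[[0.3,0,0,0,0,0,0],[1,0,0,0,0,0,0],[1,0,0,0,0,0,0],[1,0,0,0,0,0,0],[1,0,0,0,0,0,0]]]' 40;python3 -m inch '[[[1,0,0,0,0,0,0],[1,0,0,0,0,0,0]]]'
```

```text
time: 8.15
position: [468.2, -120.8, 132.7]
tool_rot: [-3.139, 0.007, 1.963]
wrist_force: [-0.0, 0.8, 1.0]
gripper_width: 0.998
time: 8.57
position: [468.5, -120.9, 133.4]
tool_rot: [-3.14, 0.007, 1.963]
wrist_force: [-0.7, -0.3, 4.7]
gripper_width: 0.409
time: 8.73
position: [468.4, -120.8, 133.4]
tool_rot: [-3.14, 0.007, 1.963]
wrist_force: [-1.1, -0.3, 2.0]
gripper_width: 0.407
```

The grasp sits a little high on the cap, at TCP 133, so I reopen, go 6 mm deeper and regrip.

```bash
python3 -m inch '[[[-0.5,0,0,0,0,0,0],[-0.5,0,0,0,0,0,0],[-0.5,0,0,3,0,0,0],[-0.5,0,-1,8,0,0,0],[-0.5,0,-1,8,0,0,0]]]' 40; python3 -m inch '[[[1,0,0,1,0,0,0],[1,0,0,1,0,0,0],[1,0,0,1,0,0,0],[1,0,0,1,0,0,0],[1,0,0,1,0,0,0]]]' 40;  python3 - <<'E'
from h import *
print(bot.get_obs()["position"],bot.get_obs()["gripper_width"]);c=bot.calibration("wrist")
im=bot.read_camera("wrist");cv2.imwrite("pics/w7.png",im[:,:,::-1])
E
```

```text
time: 9.15
position: [466.6, -121.1, 124.2]
tool_rot: [-3.138, 0.006, 1.962]
wrist_force: [0.0, -0.5, -1.1]
gripper_width: 0.748
time: 9.57
position: [466.5, -121.1, 123.0]
tool_rot: [-3.138, 0.006, 1.962]
wrist_force: [0.2, 0.3, -1.5]
gripper_width: 0.406
[ 466.51556663 -121.11929849  122.99200976] 0.40605503185184927
```

View pics/w7.png

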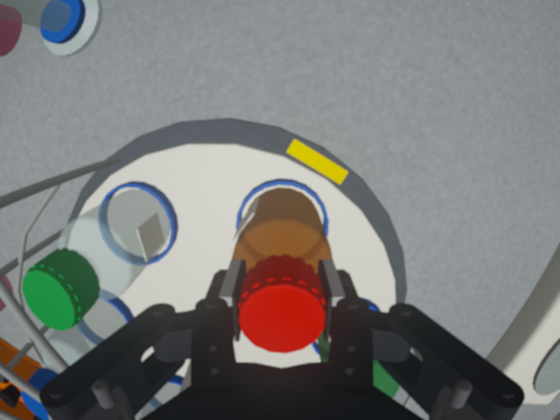

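The cap at (283,305) is held squarely by both pads. I lift straight up.

```bash
python3 -m inch '[[[1,0,0,-6,0,0,0],[1,0,0,-18,0,0,0],[1,0,0,-35,0,0,0],[1,0,0,-60,0,0,0],[1,0,0,-85,0,0,0]]]'; python3 -m inch '[[[1,0,0,-25,0,0,0],[1,0,0,-40,0,0,0],[1,0,0,-45,0,0,0]]]';  python3 - <<'E'
from h import *
o=bot.get_obs();print(o["position"],o["gripper_width"],o["tool_rot"]);c=bot.calibration("wrist")
im=bot.read_camera("wrist");cv2.imwrite("pics/w8.png",im[:,:,::-1])
im=bot.read_camera("scene");cv2.imwrite("pics/s8.png",im[:,:,::-1])
yaw=o["tool_rot"][2];ex=np.array([np.cos(yaw),np.sin(yaw)]);ey=np.array([np.sin(yaw),-np.cos(yaw)])
d=np.array([490,274])-o["position"][:2];print(d@ex,d@ey)
E
```

```text
time: 10.03
position: [465.9, -120.5, 208.8]
tool_rot: [-3.137, 0.005, 1.962]
wrist_force: [1.3, 0.4, -2.3]
gripper_width: 0.409
time: 10.28
position: [467.1, -120.4, 257.0]
tool_rot: [-3.141, 0.007, 1.962]
wrist_force: [0.9, 0.4, -2.0]
gripper_width: 0.407
[ 467.11653373 -120.40349485  256.97727543] 0.40676299450986064 [-3.14117598  0.00725624  1.96248294]
355.79822902657185 171.71310374361866
```

View pics/w8.png

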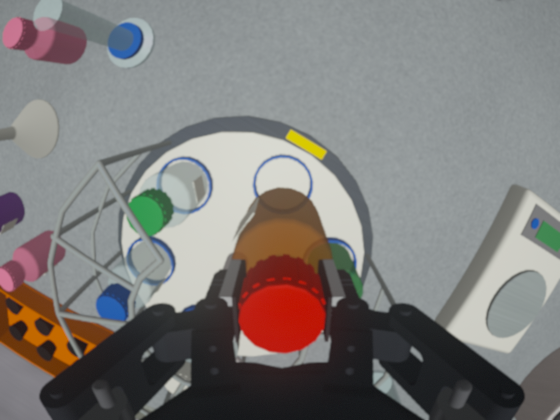

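View pics/s8.png

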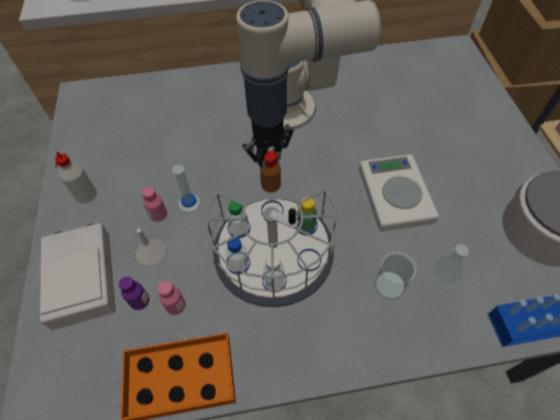

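The amber bottle is held clear of its pocket, now empty at (283,180) in the wrist view, and the others are still standing. I raise it above the guard and carry it to the balance.

```bash
python3 -m inch '[[[1,5,2,-20,0,0,0],[1,20,6,-32,0,0,0],[1,44,14,-32,0,0,0],[1,75,26,-32,0,0,0],[1,108,42,-32,0,0,0]]]'; python3 -m inch '[[[1,33,17,0,0,0,0],[1,66,34,0,0,0,0],[1,99,51,0,0,0,0],[1,132,68,0,0,0,0],[1,165,85,0,0,0,0]]]';  python3 - <<'E'
from h import *
o=bot.get_obs();print(o["position"],o["gripper_width"],o["tool_rot"])
yaw=o["tool_rot"][2];ex=np.array([np.cos(yaw),np.sin(yaw)]);ey=np.array([np.sin(yaw),-np.cos(yaw)])
d=np.array([490,274])-o["position"][:2];print(d@ex,d@ey)
c=bot.calibration("wrist")
im=bot.read_camera("wrist");cv2.imwrite("pics/w9.png",im[:,:,::-1])
E
```

```text
time: 10.8
position: [462.7, -3.4, 284.1]
tool_rot: [-3.136, 0.004, 1.96]
wrist_force: [1.5, -0.2, -2.1]
gripper_width: 0.416
time: 11.22
position: [477.6, 183.1, 281.1]
tool_rot: [-3.132, 0.004, 1.961]
wrist_force: [0.9, -0.8, -2.4]
gripper_width: 0.408
[477.61768221 183.14863708 281.10026747] 0.4084617976064081 [-3.13236771  0.00435767  1.96064281]
79.32869470506694 45.98097579635999
```

View pics/w9.png

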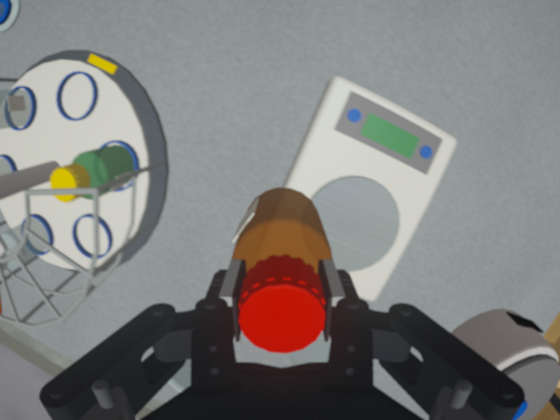

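```bash
python3 - <<'E'
from h import *
from scipy.optimize import least_squares
c=bot.calibration("wrist");im=bot.read_camera("wrist")
g=cv2.cvtColor(im,cv2.COLOR_RGB2GRAY).astype(float);g=cv2.GaussianBlur(g,(0,0),1)
pts=[]
for a in np.radians(np.arange(-110,70,5)):
    r=np.arange(35,56,.5);u=355+r*np.cos(a);v=223+r*np.sin(a)
    f=cv2.remap(g.astype(np.float32),u.astype(np.float32)[None],v.astype(np.float32)[None],1)[0];d=np.diff(f);k=d.argmax()
    if d[k]>2: pts.append(onz(c,u[k],v[k],70,True)[:2])
P=np.array(pts)
s=least_squares(lambda x:np.linalg.norm(P-x[:2],axis=1)-x[2],[490,274,60],loss="soft_l1");print(len(P),s.x,s.cost)
s=least_squares(lambda x:np.linalg.norm(P-x[:2],axis=1)-60,[490,274],loss="soft_l1");print(s.x,s.cost,np.abs(s.fun).max())
print(bot.get_obs()["position"])
E
```

```text
36 [489.96058001 273.65222236  59.82992051] 2.6100218614152957
[490.11397551 273.5075862 ] 2.655656242046317 0.8840904479318255
[477.74645198 185.79174737 279.56863913]
```

```bash
python3 -m inch '[[[1,22,13,0,0,0,0],[1,45,26,0,0,0,0],[1,62,36,10,0,0,0],[1,72,42,30,0,0,0],[1,76,45,55,0,0,0]]]'; python3 - <<'E'
from h import *
o=bot.get_obs();print(o["position"],o["gripper_width"],o["tool_rot"])
yaw=o["tool_rot"][2];ex=np.array([np.cos(yaw),np.sin(yaw)]);ey=np.array([np.sin(yaw),-np.cos(yaw)])
d=np.array([490,273.6])-o["position"][:2];print(d@ex,d@ey)
E
```

```text
time: 11.73
position: [489.8, 274.7, 222.0]
tool_rot: [-3.131, 0.003, 1.966]
wrist_force: [0.5, -0.5, -3.2]
gripper_width: 0.41
[489.81854458 274.66373777 222.03649945] 0.4098474926156106 [-3.13091846e+00  2.84126999e-03  1.96604527e+00]
-1.0515915977427113 -0.24211406435639976
```

```bash
python3 -m inch '[[[1,-1,0,20,0.004,-0.01,0],[1,-1,0,38,0.004,-0.01,0],[1,-1,0,48,0.004,-0.01,0],[1,-1,0,52,0.004,-0.01,0],[1,-1,0,52,0.004,-0.01,0]]]'; python3 - <<'E'
from h import *
o=bot.get_obs();print(o["position"],o["gripper_width"],o["tool_rot"])
im=bot.read_camera("scene");cv2.imwrite("pics/s10.png",cv2.resize(im[110:250,320:475,::-1],(775,600),interpolation=3))
E
```

```text
time: 12.15
position: [489.3, 272.8, 168.8]
tool_rot: [-3.125, 0.014, 1.966]
wrist_force: [-0.0, -0.1, -2.0]
gripper_width: 0.408
[489.30440419 272.75489906 168.76800462] 0.40826612687669733 [-3.12457824  0.01372525  1.96594263]
```

View pics/s10.png

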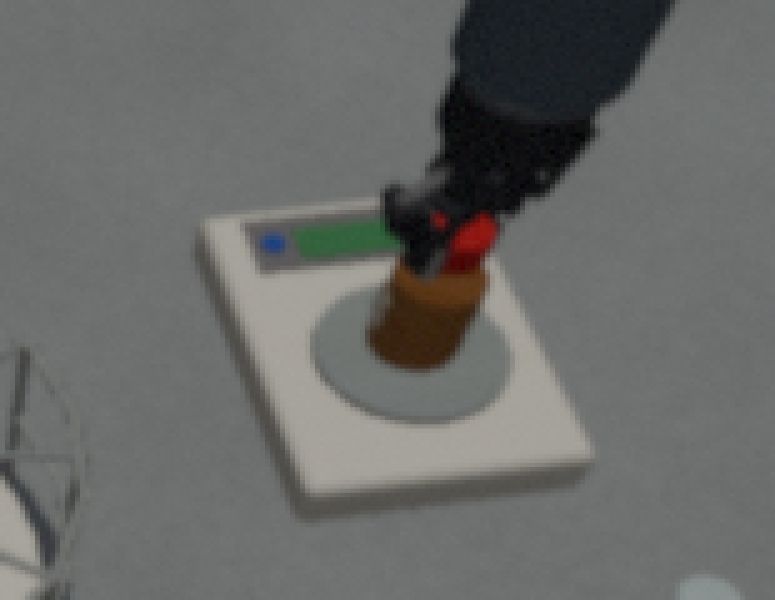

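```bash
python3 -m inch '[[[1,0.5,1,0,-0.017,0.0137,0],[1,0.5,1,2,-0.017,0.0137,0],[1,0.5,1,4,-0.017,0.0137,0],[1,0.5,1,5,-0.017,0.0137,0],[1,0.5,1,5,-0.017,0.0137,0]]]'; python3 - <<'E'
from h import *
o=bot.get_obs();print(o["position"],o["gripper_width"],o["tool_rot"],o["wrist_force"])
E
```

```text
time: 12.62
position: [490.5, 273.8, 165.1]
tool_rot: [3.139, -0.001, 1.966]
wrist_force: [0.2, 0.9, -1.8]
gripper_width: 0.412
[490.53299113 273.81145997 165.09720538] 0.41211190540778864 [ 3.13932810e+00 -5.47438744e-04  1.96581885e+00] [ 0.18776816  0.93505853 -1.75816441]
```

```bash
python3 -m inch '[[[1,0,0,1.5,0,0,0],[1,0,0,3,0,0,0],[1,0,0,4,0,0,0],[1,0,0,4,0,0,0]]]';python3 -m inch '[[[1,0,0,1,0,0,0],[1,0,0,1.5,0,0,0],[1,0,0,1.5,0,0,0]]]'
```

```text
time: 12.95
position: [490.4, 273.8, 160.7]
tool_rot: [3.14, -0.0, 1.966]
wrist_force: [-0.1, -0.8, -1.5]
gripper_width: 0.409
time: 13.2
position: [490.4, 273.8, 159.2]
tool_rot: [3.14, -0.0, 1.966]
wrist_force: [0.4, -0.8, -1.9]
gripper_width: 0.412
```

```bash
python3 -m inch '[[[1,0,0,0.7,0,0,0],[1,0,0,1,0,0,0],[1,0,0,1,0,0,0]]]';python3 -m inch '[[[1,0,0,0.7,0,0,0],[1,0,0,1,0,0,0],[1,0,0,1,0,0,0]]]'
```

```text
time: 13.45
position: [490.9, 274.0, 159.0]
tool_rot: [3.138, -0.0, 1.966]
wrist_force: [-0.9, -0.1, 2.4]
gripper_width: 0.407
time: 13.7
position: [491.1, 274.1, 159.0]
tool_rot: [3.137, -0.0, 1.966]
wrist_force: [-2.3, 0.2, 5.4]
gripper_width: 0.407
```

The wrist force rose to +5 N at TCP 159, which is the predicted contact height. I open gently and back off upward.

```bash
python3 -m inch '[[[0,0,0,0,0,0,0],[-0.3,0,0,0,0,0,0],[-1,0,0,0,0,0,0],[-1,0,0,0,0,0,0],[-1,0,0,0,0,0,0]]]';python3 -m inch '[[[-1,0,0,0,0,0,0],[-1,0,0,-8,0,0,0],[-1,0,0,-25,0,0,0],[-1,0,0,-50,0,0,0],[-1,0,0,-80,0,0,0]]]'; python3 - <<'E'
from h import *
im=bot.read_camera("wrist");cv2.imwrite("pics/w11.png",im[:,:,::-1])
im=bot.read_camera("scene");cv2.imwrite("pics/s11.png",im[:,:,::-1])
E
```

```text
time: 14.12
position: [491.1, 274.0, 158.7]
tool_rot: [3.137, -0.0, 1.966]
wrist_force: [-0.4, -0.0, 0.4]
gripper_width: 0.997
time: 14.53
position: [490.1, 273.3, 238.9]
tool_rot: [3.14, 0.0, 1.966]
wrist_force: [0.6, 1.7, -0.3]
gripper_width: 1.004
```

View pics/w11.png

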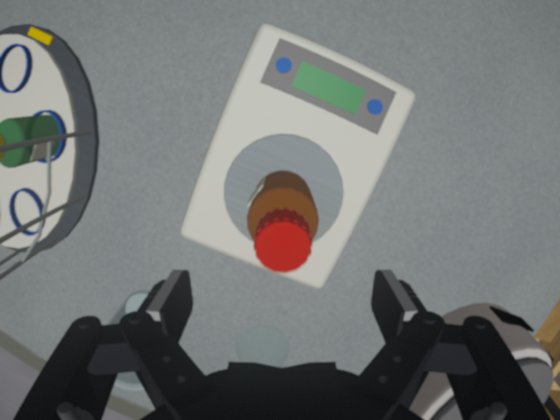

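View pics/s11.png

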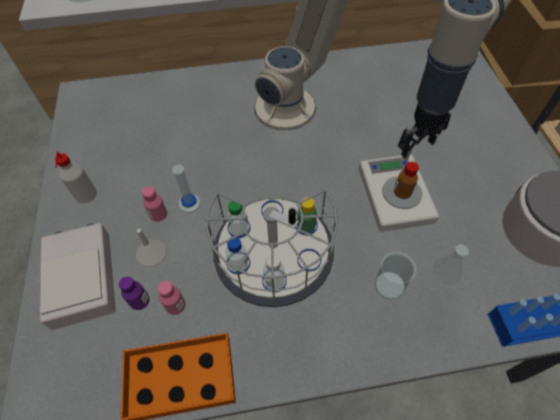

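The bottle stands on the pan, with its cap at (283,247) in the wrist view, and everything else is in place. I back off a bit more and make a last check.

```bash
python3 -m inch '[[[-1,0,0,-30,0,0,0],[-1,0,-20,-50,0,0,0],[-1,0,-40,-50,0,0,0],[-1,0,-40,-50,0,0,0],[-1,0,-40,-50,0,0,0]]]'; python3 - <<'E'
from h import *
c=bot.calibration("wrist");im=bot.read_camera("wrist")
for B in blobs(im,(0,150,80),(6,255,255),(150,100,400,400),100)[0]: print("wrist cap",onz(c,B[1],B[2],190,True))
ct=bot.calibration("top");t=bot.read_camera("top");cv2.imwrite("pics/t12.png",t[:,:,::-1])
for B in blobs(t,(0,150,80),(6,255,255),(100,190,190,280),20)[0]: print("top cap",B,onz(ct,B[1],B[2],192))
o=bot.get_obs();print(o["position"],o["wrist_force"],o["time"])
E
```

```text
time: 15.05
position: [455.2, 259.0, 295.4]
tool_rot: [3.125, -0.003, 1.967]
wrist_force: [-0.2, 0.1, 0.2]
gripper_width: 1.0
wrist cap [490.30435135 275.00249532 190.        ]
top cap (np.int32(30), np.float64(124.7), np.float64(226.5), np.int32(121), np.int32(224), np.int32(8), np.int32(6)) [501.88809413 280.09258557 192.        ]
[455.6780975  259.15103783 293.98739956] [ 0.47116045  0.43462394 -0.43972468] 15.15
```

View pics/t12.png

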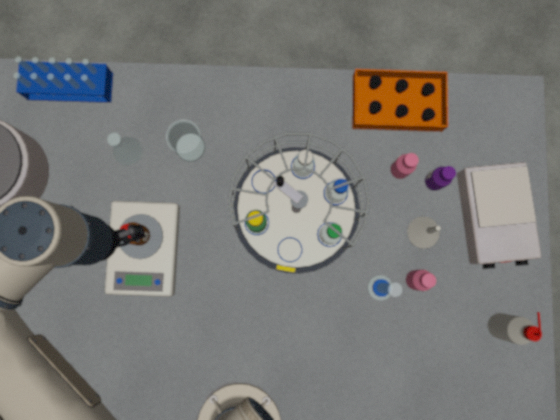

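The wrist view puts the cap at (490,275), within 2 mm of the pan centre at (490,274). In the top view the gripper hides most of the cap, so that reading is unreliable. The other bottles stand in their pockets and the glassware has not moved, so I hand in.

```bash
python3 -c "
from workcell import bot
print(bot.finish_job())"
```

```text
the job is handed in; nothing more can be done
None
```

I turned the carousel by its crank about 145° clockwise and lifted the amber bottle out through the opening by its cap. I then set it down upright on the balance pan, let go, backed the gripper off and handed the job in at about 15 s.

- **Alignment:** before lifting, the amber bottle measured 172.0° against the opening's yellow bar at 171.6°.
- **Placement:** the pan was touched gently, with about 5 N at the wrist. The wrist camera put the cap at about (490, 275) mm, within 2 mm of the pan centre at (490, 274) mm.
- **Other objects:** the last pictures show the other four bottles standing in their pockets and the loose glassware where it was. The gripper was open and clear, reading about zero force.
- **Disagreeing check:** the last top-view reading of the cap was about 13 mm off, at (502, 280) mm. The gripper hid most of the cap there, so I disregarded it. The first scene-camera estimate of the pan centre was also about 5 mm off the wrist measurement I used.

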